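# Clear and zero the stall's scale

### The job

Clear the scale and zero it: take the scraper and, holding its edge lightly down on the steel weighing pan, wipe all five bits of toffee off the pan's open end into the metal tray beside it, without touching the toffee with the fingers. Stand the scraper back on its edge on the table, then, with nothing on or against the pan, press the one round key on the sloping front fully down for a moment, touching no other key, and let it spring back. Never lean hard on the scale, and leave the tray standing and the mug, funnel and spoon where they are.

Things in the scene. Friction and masses are not known exactly. Their poses are not given: they have to be found in the camera images.
- scale: White counter scale, fixed, 210 mm wide (y), 270 deep (x from -148 to +120). Origin: centre of its underside; x points from its sloping front to its back, y to its left end, z up. The front slopes at 25 degrees from level, 40 to 78 mm high; low on it is a row of four grey keys: round at y = +67.5, oblong at +22.5, -22.5, -67.5. Over 20 N on any part of the scale overloads it.
- pan: Steel weighing pan, 154 deep (x) by 260 wide (y). Origin: centre of its flat top, 85 mm above the table, 30 mm behind the scale's origin; axes as the scale's. Lips 14 mm high at front and back, 148 mm apart inside; both y ends are open and overhang the housing by 25 mm. On preloaded springs: firm to about 2 N, then sinks 1 mm per 5 N, to a stop at 3 mm.
- zero_key_top (a point): Centre of the top face of the round key (the zero key), 22 mm across, standing 9 mm out of the slope; this point's z axis points out along the key's travel, square to the slope (25 degrees from vertical, leaning towards the scale's front), its y axis lies along the key row. Shut fingertips up to 15 degrees off square still clear the slope.
- zero_key (a joint): How far the round key is pressed, m: 0 up, 0.005 fully down on its stop. The spring needs 2 N to start and 5 N to be fully down, then it meets a hard stop.
- key1: Oblong key next to the round one, 26 x 16 mm, standing 9 mm out of the slope; origin on the slope below it. Not to be pressed.
- key2: Second oblong key, as key1.
- key3: Third oblong key, as key1.
- scraper: Hand scraper standing on its edge: stiff white blade 134 long x 14 thick x 34 high with a square lower edge, below a beech grip 124 long x 26 thick, from 32 to 72 mm above the edge. Origin: middle of the lower edge; x along its length, y across its thickness, z up. About 0.18 kg. It stands at the left or the right of the scale.
- tray: Loose open aluminium tray, 172 x 100 x 40 high, walls 4 mm, 0.55 kg. Origin: centre of its underside; x its long side, z up. It stands close against one end of the scale (left or right), its near wall under the overhanging open end of the pan.
- cashbox: Closed green cash box, 168 x 103 x 63 high, fixed, at the scale's other end. Origin: centre of its underside.
- toffee0: Loose broken bit of brown toffee, about 30 x 20 x 10 mm, 10 to 17 g, lying on the pan, no nearer than 40 mm to its open ends. Origin: centre of its underside.
- toffee1: Loose broken bit of brown toffee, about 30 x 20 x 10 mm, 10 to 17 g, lying on the pan, no nearer than 40 mm to its open ends. Origin: centre of its underside.
- toffee2: Loose broken bit of brown toffee, about 30 x 20 x 10 mm, 10 to 17 g, lying on the pan, no nearer than 40 mm to its open ends. Origin: centre of its underside.
- toffee3: Loose broken bit of brown toffee, about 30 x 20 x 10 mm, 10 to 17 g, lying on the pan, no nearer than 40 mm to its open ends. Origin: centre of its underside.
- toffee4: Loose broken bit of brown toffee, about 30 x 20 x 10 mm, 10 to 17 g, lying on the pan, no nearer than 40 mm to its open ends. Origin: centre of its underside.
- table: The paper-covered table top, level at z = 0.
- mug: White mug, 80 across, 92 high, handle at its +y. Origin: centre of its underside. Bystander, at the other side from the scraper.
- funnel: Steel funnel standing mouth down, 120 across, 110 high. Origin: centre of its underside. Bystander.
- scoop: Wooden spoon lying on the left. Origin: middle of its underside. Bystander.

How it is judged:
On the way, in this order (a step that is already met when the one before it is completed fails the run):
1. the scraper's edge rests on the pan (contact force between scraper and pan above 0.5 N), for 0.3 s.
2. all five bits of toffee lie in the tray and nothing touches the pan (x of toffee0 in the frame of tray between -0.086 and 0.086 m and y of toffee0 in the frame of tray between -0.05 and 0.05 m and z of toffee0 in the frame of tray between 0 and 0.042 m and x of toffee1 in the frame of tray between -0.086 and 0.086 m and y of toffee1 in the frame of tray between -0.05 and 0.05 m and z of toffee1 in the frame of tray between 0 and 0.042 m and x of toffee2 in the frame of tray between -0.086 and 0.086 m and y of toffee2 in the frame of tray between -0.05 and 0.05 m and z of toffee2 in the frame of tray between 0 and 0.042 m and x of toffee3 in the frame of tray between -0.086 and 0.086 m and y of toffee3 in the frame of tray between -0.05 and 0.05 m and z of toffee3 in the frame of tray between 0 and 0.042 m and x of toffee4 in the frame of tray between -0.086 and 0.086 m and y of toffee4 in the frame of tray between -0.05 and 0.05 m and z of toffee4 in the frame of tray between 0 and 0.042 m and contact force between pan and anything else below 0.04 N), for 0.2 s.
3. the round key is fully down (at least 4.6 of its 5 mm) with nothing on or against the pan (value of joint zero_key above 0.0046 m and contact force between pan and anything else below 0.04 N), for 0.2 s.
At the end, for the whole second after the job is handed in: All five bits of toffee lie inside the tray (below its rim), the tray is level, nothing touches the pan, the round key is back up (within 1 mm), and the scraper stands upright (within 0.2 rad) on its edge on the table, released, touching neither scale nor tray, all at rest (all of step 2 and value of joint zero_key below 0.001 m and angle between scraper's own z axis and vertical below 0.2 rad and contact force between scraper and table above 0.3 N and height (world z) of scraper below 0.01 m and contact force between scraper and tray below 0.05 N and contact force between scraper and scale below 0.05 N and angle between tray's own z axis and vertical below 0.1 rad and linear speed of each of scraper, tray below 0.02 m/s).
It fails at once if anything presses on the scale, its pan or its keys with more than 20 N (contact force between scale and anything else above 20 N).
It fails at once if the fingers touch a bit of toffee (contact force between the fingers and toffee0 above 0.2 N or contact force between the fingers and toffee1 above 0.2 N or contact force between the fingers and toffee2 above 0.2 N or contact force between the fingers and toffee3 above 0.2 N or contact force between the fingers and toffee4 above 0.2 N).
It fails at once if anything touches one of the oblong keys (contact force between any of key1, key2, key3 and anything else above 0.3 N).
It fails at once if the mug, funnel or spoon is moved by more than 20 mm (distance of any of mug, funnel, scoop from where it was at the start of the episode above 0.02 m).
It also fails if it takes over 64 s, if anything falls off the work surface, if the arm or the gripper's body presses on something with over 40 N, if the wrist force passes 120 N, or if a joint passes its speed limit or range.

### The arm

A 6-joint arm with a two-finger parallel gripper is mounted at the origin on the work surface. World frame = base frame: x ahead of the robot, y to its left, z up, the work surface at z = 0. Lengths are in m, angles in rad, forces in N, time in s.
With the tool pointing down it reaches from about 0.375 to 0.925 m from the base axis. Payload 5.7 kg.
Tool frame: the origin (TCP) lies midway between the tips of the shut fingers; the grasp point (between the pads) lies 19 mm behind it (pinch_z is the distance from the TCP to the grasp point, in m); z points along the fingers, y is the line along which they close (so a half turn about z gives the same grasp; the last joint's range is limited). The gripper opens to 85 mm and grips with 20 to 120 N. Pads are 22 mm wide; open, the fingers measure 114 mm over their backs; the gripper's body (76 mm by 85 mm) begins 54 mm behind the grasp point. The pads swing forward as they close: fully open they stand 13 mm farther back than shut.
Start: joints at [1.115, 0.359, 1.51, -0, 1.272, -0.115], TCP at [0.201, 0.565, 0.231] pointing down, gripper open.
Joint ranges: [-2.97, 2.97], [-1.01, 2.36], [0.21, 2.38], [-0.96, 4.11], [0.2, 2.71], [-2.98, 2.98]. Speed limits (rad/s): [2.39, 2.39, 3.14, 3.14, 3.14, 3.14].

### API

Orientations are given as a unit quaternion [w, x, y, z].
In Python, from station import * gives the robot as it stands.
- The arm moves only by the tool arm_command, never from a script. Its argument "steps" is a list of rows, each an object with "dp": the shift along the tool's x, y, z in cm, a list of three; "twist": the turn, a rotation vector about the tool's x, y, z in rad, a list of three. A call has 1 to 20 rows; each row is the pose to reach, as a shift and turn from the pose commanded when the call began, along the tool's axes at that moment; what a row does not reach only later rows make up. A row lasts 1/8 s, in which the tool goes at most 62.5 mm and 10.7 degrees, less where a joint would pass 70% of its speed; a pose out of reach is approached as far as the arm can. A call with a gripper value outside its range is refused whole. "claw" is the gripper command: -1 is fully open, 1 is shut, values between are in proportion, set as the call begins (left out, the last holds). The fingers move at their own pace and stop on an object; "force" is the grip in N (left out, the last holds). Time passes only in rows, so rows that repeat a pose let the fingers close. It gives the time, the measured TCP pose, the force, the opening and the grip force at its end, in the units of the state.
- observe(): the state, without advancing time (a new reading comes with each control period).
- camera(name): name is "scene" or "top" or "wrist"; returns a dict with "image" (480x640x3 uint8, red, green, blue), "z_map" (480x640 float32, m along the optical axis (not along the pixel's ray), 0 where there is no reading), "fx", "fy", "cx", "cy" (pixels), "k1" (the pictures are not rectified: a ray, as slopes to the right and down, at radius r is drawn at 1 + k1 r^2 times it, then the intrinsics apply), "pose" (4x4, takes a point from camera to world coordinates); the wrist camera has in their place "tool_from_camera" (4x4, takes a point from camera to tool coordinates, whose origin is the TCP and whose axes are the flange's). Camera axes: x right, y up, looking along -z (the intrinsics and any distortion apply to the point x, -y, -z); pixel columns grow to the right and rows downward; lengths in m; the calibration is good to about 2 mm. A picture is of the moment at which its call begins: read the wrist's pose just before it.
- close_job(): hands the job in; it is judged then, once.
The state is a dict: "time_s": time; "qpos": joint angles; "joint_velocities": joint speeds; "joint_efforts": joint torques, N m; "ee_pos": TCP position; "orientation": TCP orientation; "ft_force": force on the tool from outside, world axes, zero at the start; "ft_torque": the same for the moment, N m; "grip_width": finger opening in m; "grasp_force": force on a finger pad.
Only numpy, scipy, OpenCV 4.12 (cv2) and the standard library are available. Lean on these libraries where they do the work, as an engineer would, in place of code of your own. Each camera call takes 0.05 s, during which the arm holds its last target. There are 200 camera calls.

## Working session

There is one attempt and no reset: what is moved stays moved. The work goes in short steps, Python scripts to look and compute and a tool call to move; the robot and the scene stay as the last step left them, time stands still between calls to the robot, and variables do not carry over. Pictures are saved under pics/ and viewed, at most 10 in all, crops included, and the job is handed in when it is done.

Besides the shell and the picture viewer there is one more tool, called after "Call:" as name(argument=value, ...) on one line, values as JSON. arm_command: Moves the arm, as the interface text tells. Its arguments: {"type":"object","properties":{"steps":{"type":"array","items":{"type":"object","properties":{"dp":{"type":"array","items":{"type":"number"}},"twist":{"type":"array","items":{"type":"number"}}}}},"claw":{"type":"number"},"force":{"type":"number"}},"required":["steps"]}

```bash
mkdir -p pics
cat > h.py <<'E'
from station import *
import numpy as np, cv2
from scipy.spatial.transform import Rotation as R
def cam(n,save=None):
    s=observe(); c=camera(n)
    if save: cv2.imwrite('pics/'+save,c['image'][:,:,::-1])
    if n=='wrist':
        q=s['orientation']; T=np.eye(4); T[:3,:3]=R.from_quat([q[1],q[2],q[3],q[0]]).as_matrix(); T[:3,3]=s['ee_pos']
        c['pose']=T@np.array(c['tool_from_camera'])
    c['pose']=np.array(c['pose']); return c
def cloud(c):
    v,u=np.mgrid[0:480,0:640]
    x=(u-c['cx'])/c['fx']; y=(v-c['cy'])/c['fy']; a,b=x.copy(),y.copy()
    for _ in range(8):
        f=1+c['k1']*(a*a+b*b); a,b=x/f,y/f
    z=c['z_map']; P=np.stack([a*z,-b*z,-z],-1)@c['pose'][:3,:3].T+c['pose'][:3,3]
    P[z==0]=np.nan; return P
E
python3 - <<'E'
from h import *
c=cam('top','top0.png'); P=cloud(c); np.save('top.npy',P); print(c['pose'].round(3).tolist())
d=cam('scene','scene0.png'); np.save('scene.npy',cloud(d)); np.save('top_img.npy',c['image'])
for (u,v) in [(x,y) for y in range(40,480,80) for x in range(40,640,80)]: print(u,v,P[v,u].round(3).tolist(),end=';')
s=observe();print(s['orientation'],s['ft_force'])
E
```

```text
[[-0.018, 0.988, -0.153, 0.365], [-1.0, -0.015, 0.021, 0.005], [0.019, 0.153, 0.988, 1.187], [0.0, 0.0, 0.0, 1.0]]
40 40 [1.023, 0.626, -0.0];120 40 [0.949, 0.393, 0.136];200 40 [0.902, 0.209, 0.221];280 40 [1.027, 0.066, -0.004];360 40 [0.901, -0.101, 0.219];440 40 [0.899, -0.258, 0.22];520 40 [1.017, -0.509, 0.0];600 40 [1.014, -0.7, -0.002];40 120 [0.829, 0.618, -0.002];120 120 [0.788, 0.4, 0.101];200 120 [0.803, 0.241, 0.06];280 120 [0.826, 0.068, -0.002];360 120 [0.824, -0.12, -0.002];440 120 [0.821, -0.308, -0.0];520 120 [0.817, -0.495, 0.0];600 120 [0.784, -0.635, 0.08];40 200 [0.64, 0.606, 0.001];120 200 [0.639, 0.432, -0.004];200 200 [0.638, 0.253, -0.007];280 200 [0.615, 0.065, 0.084];360 200 [0.613, -0.106, 0.081];440 200 [0.629, -0.299, -0.003];520 200 [0.613, -0.459, 0.056];600 200 [0.623, -0.665, -0.002];40 280 [0.461, 0.596, -0.002];120 280 [0.457, 0.424, -0.002];200 280 [0.454, 0.248, 0.002];280 280 [0.451, 0.071, -0.004];360 280 [0.448, -0.11, -0.006];440 280 [0.445, -0.289, -0.001];520 280 [0.442, -0.468, 0.0];600 280 [0.435, -0.601, 0.08];40 360 [0.289, 0.584, -0.001];120 360 [0.285, 0.415, 0.001];200 360 [0.28, 0.245, -0.002];280 360 [0.276, 0.071, -0.003];360 360 [0.273, -0.104, -0.001];440 360 [0.27, -0.28, -0.005];520 360 [0.268, -0.454, 0.0];600 360 [0.27, -0.602, 0.047];40 440 [0.126, 0.574, -0.005];120 440 [0.12, 0.409, -0.003];200 440 [0.116, 0.241, -0.002];280 440 [0.111, 0.072, -0.001];360 440 [0.108, -0.098, 0.002];440 440 [0.104, -0.269, -0.001];520 440 [0.102, -0.44, -0.001];600 440 [0.101, -0.608, 0.0];[-2.30807240e-04  1.69577804e-01  9.85516458e-01 -7.90828530e-04] [ 0.43609229  0.42257578 -0.32570806]
```

View pics/top0.png

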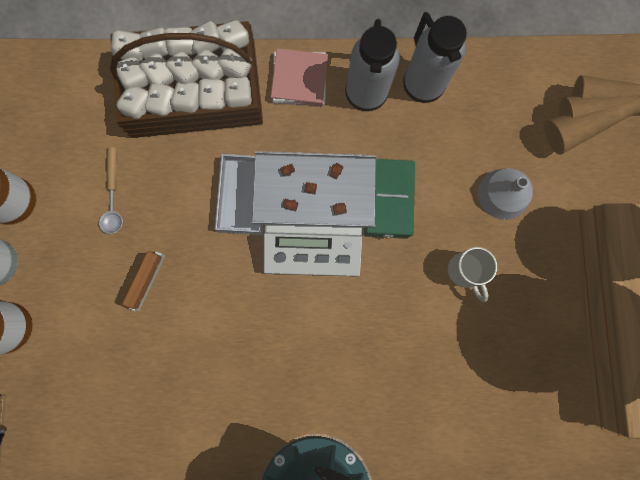

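View pics/scene0.png

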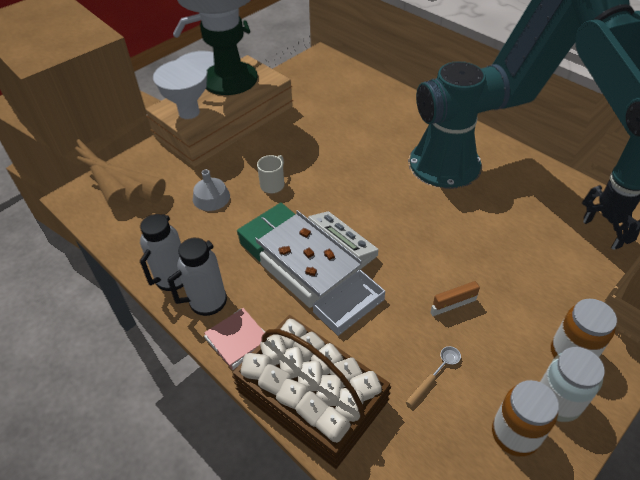

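Top view: the tray is at the scale's left (+y) end (tray centre ~(236,193)) and the cash box is on the right. The scraper is at (142,280), the round key at (281,258), and the toffee at (287,170), (336,170), (310,188), (290,205) and (339,209). Next I'll measure the poses.

Run:
```python
from h import *
P=np.load('top.npy'); I=np.load('top_img.npy').astype(int)
def rect(m,name):
    q=P[m]; r=cv2.minAreaRect((q[:,:2]*1000).astype(np.float32)); print(name,m.sum(),np.round(r[0],1),np.round(r[1],1),round(r[2],2),q[:,2].mean().round(4))
v,u=np.mgrid[0:480,0:640]
box=lambda a,b,c,d:(u>=a)&(u<=c)&(v>=b)&(v<=d)
z=P[...,2]
rect(box(110,240,175,320)&(z>.06)&(z<.08),'grip')
rect(box(110,240,175,320)&(z>.015),'scraper')
rect(box(245,140,385,235)&(z>.075)&(z<.112),'pan')
rect(box(205,140,262,245)&(z>.03)&(z<.045),'tray rim')
rect(box(378,150,425,245)&(z>.05)&(z<.07),'cashbox')
rect(box(255,230,370,285)&(z>.03),'front')
br=(I[...,0]-I[...,2]>25)&box(258,158,372,222)
n,l,st,ce=cv2.connectedComponentsWithStats(br.astype(np.uint8))
for i in range(1,n):
    if st[i,4]>15: rect(l==i,'toffee')
for p in [(281,258),(301,258),(322,258),(343,258)]: print(p,P[p[1],p[0]].round(4))
# scale front edge, flat pan plane
m=box(262,160,370,220)&(z>.075)&(z<.09)&~br; q=P[m]; A=np.c_[q[:,:2],np.ones(len(q))]; print(np.linalg.lstsq(A,q[:,2],rcond=None)[0])
# lips rows: z profile along column 310
for vv in range(148,236,3): print(vv,P[vv,320].round(3),end=' ')
print()
im=cv2.imread('pics/top0.png')[135:290,205:425]; cv2.imwrite('pics/crop.png',cv2.resize(im,None,fx=3.6,fy=3.6,interpolation=cv2.INTER_CUBIC))
```

```text
grip 764 [452.8 359.6] [ 28.9 122.9] 66.09 0.0696
scraper 1016 [452.8 359.4] [ 29.3 132.7] 66.09 0.0633
pan 8810 [624.9  -7.8] [260.3 177. ] 87.47 0.0851
tray rim 373 [643.1 155.6] [ 99.1 174. ] 86.58 0.0372
cashbox 2726 [ 624.9 -187.5] [ 81.2 170. ] 87.75 0.0613
front 4395 [507.   -2.1] [252.6  97.6] 88.31 0.0599
toffee 123 [678.5 -55.6] [17. 34.] 53.03 nan
toffee 106 [679.1  48. ] [21.7 27.8] 32.83 0.0946
toffee 101 [ 6.388e+02 -4.000e-01] [22.9 20. ] 77.71 0.0957
toffee 121 [605.2  42.6] [29.3 22.7] 78.31 0.0934
toffee 120 [593.9 -61.1] [23.3 25.1] 12.46 nan
(281, 258) [0.4932 0.0646 0.0616]
(301, 258) [0.4918 0.0218 0.068 ]
(322, 258) [ 0.4911 -0.0229  0.0678]
(343, 258) [ 0.4907 -0.0678  0.0647]
[-5.25566275e-05 -3.83852303e-04  8.36819979e-02]
148 [ 0.759 -0.025 -0.008] 151 [ 0.75  -0.025 -0.003] 154 [ 0.711 -0.022  0.097] 157 [ 0.71  -0.022  0.08 ] 160 [ 0.703 -0.022  0.08 ] 163 [ 0.696 -0.022  0.082] 166 [ 0.689 -0.022  0.083] 169 [ 0.682 -0.022  0.083] 172 [ 0.675 -0.022  0.083] 175 [ 0.669 -0.022  0.083] 178 [ 0.661 -0.021  0.086] 181 [ 0.656 -0.021  0.082] 184 [ 0.649 -0.021  0.083] 187 [ 0.642 -0.021  0.083] 190 [ 0.636 -0.021  0.083] 193 [ 0.628 -0.021  0.086] 196 [ 0.622 -0.021  0.085] 199 [ 0.616 -0.021  0.082] 202 [ 0.609 -0.02   0.085] 205 [ 0.603 -0.02   0.083] 208 [ 0.596 -0.02   0.085] 211 [ 0.589 -0.02   0.086] 214 [ 0.584 -0.02   0.083] 217 [ 0.577 -0.02   0.082] 220 [ 0.57  -0.02   0.083] 223 [ 0.564 -0.02   0.084] 226 [ 0.561 -0.02   0.063] 229 [ 0.554 -0.02   0.066] 232 [ 0.548 -0.02   0.064] 235 [ 0.539 -0.019  0.076]
```

View pics/crop.png

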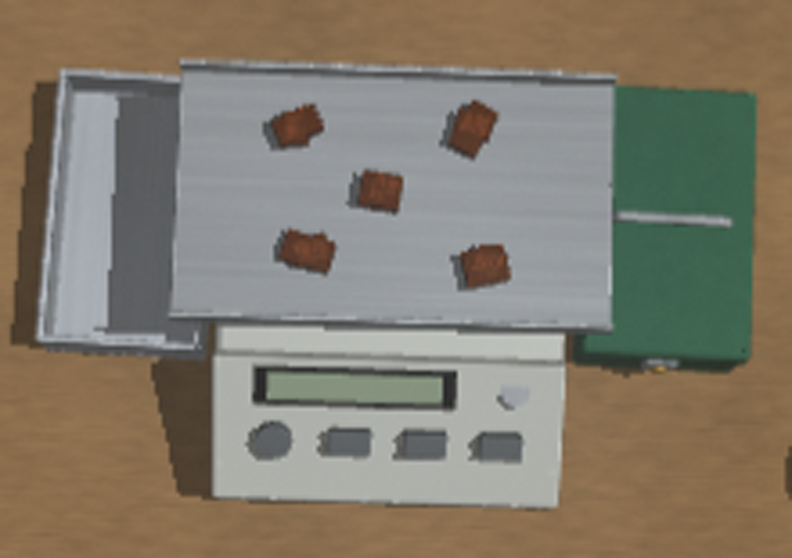

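The crop shows the pan with its back lip from (181,62) to (616,75) and its front lip from (170,316) to (612,328). The tray's rim is under the pan's left end. I'll fit the pan frame next and plan the first move.

```bash
cat >> h.py <<'E'
def rot(yaw_y,tilt=0):  # tool y at world angle yaw_y deg (tool down)
    y=np.array([np.cos(np.radians(yaw_y)),np.sin(np.radians(yaw_y)),0]); z=np.array([0,0,-1.]); return np.c_[np.cross(y,z),y,z]
def plan(p,Rt):
    s=observe(); q=s['orientation']; R0=R.from_quat([q[1],q[2],q[3],q[0]]).as_matrix()
    print('t',round(s['time_s'],2),'dp',(R0.T@(np.array(p)-s['ee_pos'])*100).round(2),'twist',R.from_matrix(R0.T@Rt).as_rotvec().round(3),'pos',s['ee_pos'].round(4),'F',np.round(s['ft_force'],2),'w',round(s['grip_width'],4))
E
python3 - <<'E'
from h import *
for n in ['top','scene']:
    P=np.load(n+'.npy').reshape(-1,3); P=P[~np.isnan(P[:,2])]
    M=P[(abs(P[:,1]+.007)<.15)&(P[:,0]>.5)&(P[:,0]<.76)]
    pl=M[(M[:,2]>.078)&(M[:,2]<.088)&(M[:,0]>.56)&(M[:,0]<.70)]
    a=[];b=[]
    for x in np.arange(.58,.69,.008):
        k=pl[abs(pl[:,0]-x)<.004]; a.append((x,k[:,1].min())); b.append((x,k[:,1].max()))
    print(n,'pan ends',np.polyfit(*np.array(a).T,1).round(4),np.polyfit(*np.array(b).T,1).round(4),np.median([i[1] for i in a]),np.median([i[1] for i in b]))
    lp=M[(M[:,2]>.093)&(M[:,2]<.105)]
    for nm,k in [('back',lp[lp[:,0]>.695]),('front',lp[lp[:,0]<.57])]:
        if len(k)>20: print(nm,len(k),np.polyfit(k[:,1],k[:,0],1).round(4),k[:,0].min(),k[:,0].max(),'z',k[:,2].mean())
plan([.453,.3595,.16],rot(66.1))
E
```

```text
top pan ends [-0.0403 -0.1114] [-0.0463  0.1503] -0.13674275675595254 0.1210446839810035
back 230 [0.0467 0.7108] 0.7033839853454138 0.7173767376615612 z 0.09705516486774539
front 208 [0.0467 0.5602] 0.5527336563766722 0.5663181495671111 z 0.09720018976805135
scene pan ends [-0.0477 -0.1095] [-0.0464  0.1498] -0.1390412558596077 0.12078983772619767
back 165 [0.0482 0.7126] 0.6996929404009218 0.7200417134617108 z 0.09860311241652356
front 189 [0.0478 0.5618] 0.552865947554084 0.5696652816508185 z 0.09801521512575757
t 0.1 dp [-30.69 -10.9    7.07] twist [-0.002 -0.     0.076] pos [0.2003 0.5649 0.2305] F [ 0.44  0.42 -0.33] w 0.0853
```

Call:
arm_command(steps=[{"dp": [-30.7,-10.9,7.0],"twist": [0,0,0.076]},{"dp": [-30.7,-10.9,7.0],"twist": [0,0,0.076]},{"dp": [-30.7,-10.9,7.0],"twist": [0,0,0.076]},{"dp": [-30.7,-10.9,7.0],"twist": [0,0,0.076]},{"dp": [-30.7,-10.9,7.0],"twist": [0,0,0.076]},{"dp": [-30.7,-10.9,7.0],"twist": [0,0,0.076]},{"dp": [-30.7,-10.9,7.0],"twist": [0,0,0.076]},{"dp": [-30.7,-10.9,7.0],"twist": [0,0,0.076]}], claw=-1, force=60)

```text
time_s: 1.1
ee_pos: [0.4524, 0.3609, 0.1614]
orientation: [-0.0, 0.207, 0.978, 0.0]
ft_force: [-0.4, 1.0, -0.9]
grip_width: 0.0853
grasp_force: 0.0
```

Run:
```python
from h import *
c=cam('wrist','w1.png'); P=cloud(c); z=P[...,2]
m=(z>.055)&(z<.085)&(np.hypot(P[...,0]-.453,P[...,1]-.36)<.085)
r=cv2.minAreaRect((P[m][:,:2]*1000).astype(np.float32)); print(m.sum(),r,P[m][:,2].mean())
plan([.453,.3595,.034],rot(66.1))
```

```text
5609 ((450.5208435058594, 360.12481689453125), (26.06743621826172, 122.30284118652344), 66.3634262084961) 0.07206188204322111
t 1.15 dp [-0.14 -0.12 12.75] twist [ 0.    -0.001  0.002] pos [0.4523 0.3611 0.1615] F [ 0.18  0.33 -0.19] w 0.0859
```

View pics/w1.png

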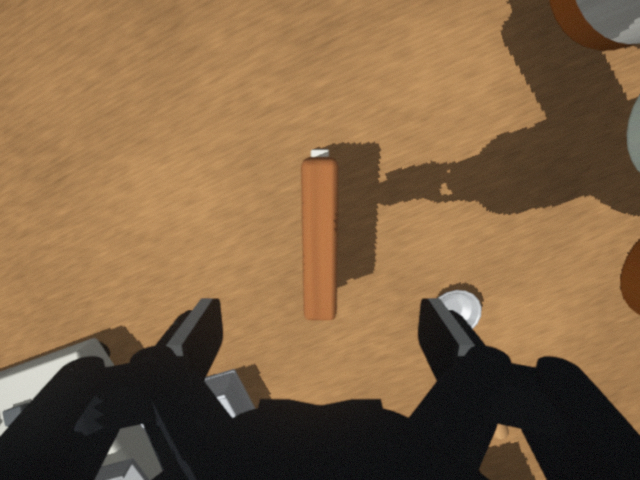

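The scraper is centred between the fingers (column 320). Its long axis lies along tool x and the spoon is clear of the fingers. Its centre refines to (0.4505, 0.360), with its top at 72 mm as it should be.

Call:
arm_command(steps=[{"dp": [0.1,-0.15,5],"twist": [0,0,0]},{"dp": [0.1,-0.15,9],"twist": [0,0,0]},{"dp": [0.1,-0.15,12],"twist": [0,0,0]},{"dp": [0.1,-0.15,12.75],"twist": [0,0,0]},{"dp": [0.1,-0.15,12.75],"twist": [0,0,0]}])

```text
time_s: 1.78
ee_pos: [0.4515, 0.3599, 0.0342]
orientation: [-0.0, 0.206, 0.978, 0.0]
ft_force: [1.0, -0.9, 0.4]
grip_width: 0.0855
grasp_force: 0.0
```

Call:
arm_command(steps=[{"dp": [0,0,0]},{"dp": [0,0,0]},{"dp": [0,0,0]},{"dp": [0,0,0]},{"dp": [0,0,0]},{"dp": [0,0,0]}], claw=1, force=60)

```text
$.steps[0]: bad value
```

Run:
```python
from h import *
plan([.636-.105*.0467,-.008-.105,.24],rot(87.3))
```

```text
t 1.77 dp [-35.52 -36.02 -20.58] twist [ 0.    -0.    -0.368] pos [0.4515 0.3599 0.0342] F [ 0.95 -0.89  0.43] w 0.0855
```

Twist is required in every row.

Call:
arm_command(steps=[{"dp": [0,0,0],"twist": [0,0,0]},{"dp": [0,0,0],"twist": [0,0,0]},{"dp": [0,0,0],"twist": [0,0,0]},{"dp": [0,0,0],"twist": [0,0,0]},{"dp": [0,0,0],"twist": [0,0,0]},{"dp": [0,0,0],"twist": [0,0,0]}], claw=1, force=60)

```text
time_s: 2.52
ee_pos: [0.4524, 0.3593, 0.0345]
orientation: [0.0, 0.207, 0.978, 0.0]
ft_force: [-1.3, -0.7, 6.6]
grip_width: 0.0253
grasp_force: 59.0
```

Call:
arm_command(steps=[{"dp": [0,0,-5],"twist": [0,0,0]},{"dp": [0,0,-10],"twist": [0,0,0]},{"dp": [-4,-4,-14.5],"twist": [0,0,-0.1]},{"dp": [-8,-8,-14.5],"twist": [0,0,-0.2]},{"dp": [-12,-12,-14.5],"twist": [0,0,-0.3]},{"dp": [-16,-16,-14.5],"twist": [0,0,-0.368]},{"dp": [-20,-20,-14.5],"twist": [0,0,-0.368]},{"dp": [-24,-24,-14.5],"twist": [0,0,-0.368]},{"dp": [-28,-28,-14.5],"twist": [0,0,-0.368]},{"dp": [-32,-32,-14.5],"twist": [0,0,-0.368]},{"dp": [-34,-34.5,-14.5],"twist": [0,0,-0.368]},{"dp": [-35.5,-36,-14.5],"twist": [0,0,-0.368]},{"dp": [-35.5,-36,-14.5],"twist": [0,0,-0.368]},{"dp": [-35.5,-36,-14.5],"twist": [0,0,-0.368]}])

```text
time_s: 4.28
ee_pos: [0.6301, -0.1124, 0.1785]
orientation: [-0.001, 0.024, 1.0, 0.0]
ft_force: [-0.1, 0.1, -1.5]
grip_width: 0.0252
grasp_force: 59.7
```

Run:
```python
from h import *
plan([.636-.105*.0467,-.008-.105,.125],rot(87.3))
c=cam('scene'); im=c['image'][150:350,210:430,::-1]; cv2.imwrite('pics/s2.png',cv2.resize(im,None,fx=3,fy=3))
P=cloud(cam('top')).reshape(-1,3)
w=cam('wrist','w2.png'); Q=cloud(w); z=Q[...,2]
# blade points in tool frame
s=observe(); q=s['orientation']; R0=R.from_quat([q[1],q[2],q[3],q[0]]).as_matrix()
L=(Q.reshape(-1,3)-s['ee_pos'])@R0; k=L[(abs(L[:,1])<.03)&(abs(L[:,0])<.1)&(L[:,2]>-.05)&(L[:,2]<.045)]
print(len(k)); 
for lo,hi in [(-.05,0),(0,.045)]:
  j=k[(k[:,2]>lo)&(k[:,2]<hi)]
  if len(j): print(j.min(0).round(4),j.max(0).round(4))
```

```text
t 4.28 dp [-0.11 -0.06  5.35] twist [ 0.001 -0.001 -0.001] pos [ 0.6301 -0.1124  0.1785] F [-0.1   0.14 -1.46] w 0.0252
21136
[-0.025 -0.03  -0.05 ] [ 0.0682  0.03   -0.    ]
[ 0.0632 -0.0071  0.    ] [0.0685 0.0064 0.0277]
```

View pics/s2.png

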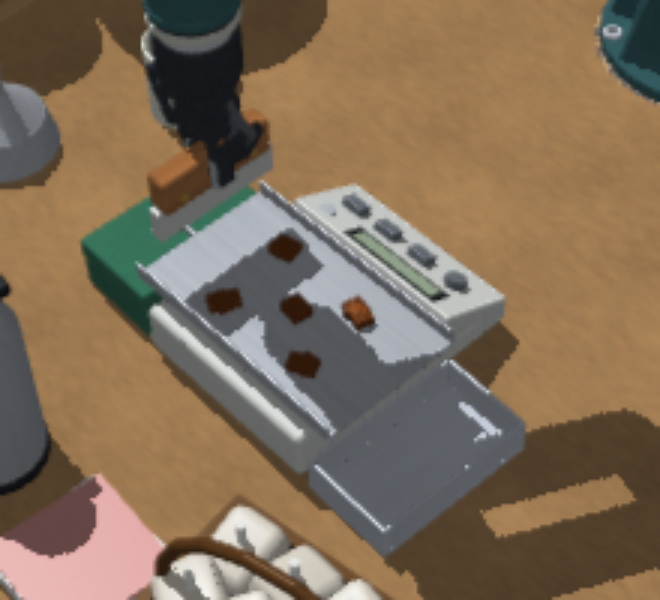

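View pics/w2.png

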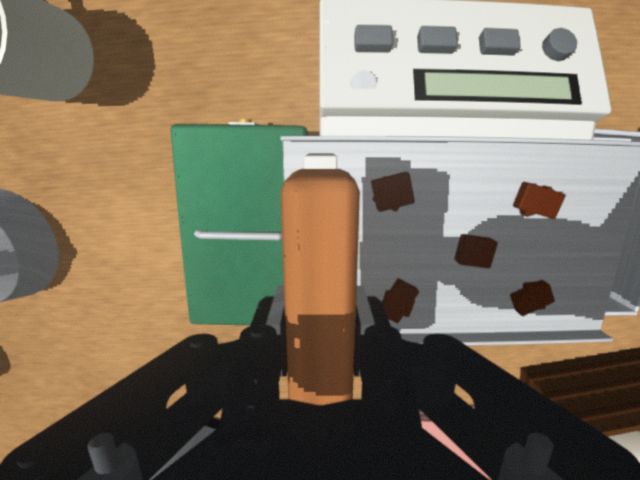

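The scraper is level in the grip and hangs above the pan's right end. No toffee lies under or behind it. In the wrist view the nearest bits are at (392,190) and (400,300), well left (+y) of the blade. Lowering now.

Run:
```python
from h import *
Q=cloud(cam('wrist')).reshape(-1,3); ey=np.array([.0467,.9989]);ex=np.array([.9989,-.0467])
d=Q[:,:2]-[.636,-.008]; a=d@ex; b=d@ey; z=Q[:,2]
lp=(z>.0925)&(z<.106)&(abs(abs(a)-.0755)<.02)&(b<.13)&(b>-.125)
for k in [lp&(a<0),lp&(a>0)]: print(k.sum(),np.polyfit(b[k],a[k],1).round(4),np.percentile(a[k],[5,50,95]).round(4))
p=(z>.078)&(z<.09)&(abs(a)<.07)&(abs(b)<.15); print(np.median(z[p]),b[p].min())
```

```text
1696 [ 0.0002 -0.0773] [-0.0786 -0.0773 -0.0759]
1243 [0.0104 0.072 ] [0.0716 0.0726 0.0744]
0.08558622537206903 -0.13000237946938634
```

Call:
arm_command(steps=[{"dp": [-0.2,0,2.5],"twist": [0,0,0]},{"dp": [-0.2,0,4.5],"twist": [0,0,0]},{"dp": [-0.2,0,5.4],"twist": [0,0,0]},{"dp": [-0.2,0,5.4],"twist": [0,0,0]}])

```text
time_s: 4.97
ee_pos: [0.6324, -0.1134, 0.1244]
orientation: [-0.001, 0.024, 1.0, 0.0]
ft_force: [0.5, -1.1, -0.9]
grip_width: 0.025
grasp_force: 59.7
```

Call:
arm_command(steps=[{"dp": [0.1,0,0.2],"twist": [0,0,0]},{"dp": [0.1,0,0.35],"twist": [0,0,0]},{"dp": [0.1,0,0.4],"twist": [0,0,0]},{"dp": [0.1,0,0.4],"twist": [0,0,0]}])

```text
time_s: 5.48
ee_pos: [0.6319, -0.1139, 0.121]
orientation: [0.0, 0.024, 1.0, -0.0]
ft_force: [-0.4, -0.2, -2.7]
grip_width: 0.0252
grasp_force: 59.7
```

Call:
arm_command(steps=[{"dp": [0,0,0.05],"twist": [0,0,0]},{"dp": [0,0,0.1],"twist": [0,0,0]},{"dp": [0,0,0.1],"twist": [0,0,0]}])

```text
time_s: 5.85
ee_pos: [0.6318, -0.1138, 0.1197]
orientation: [-0.0, 0.024, 1.0, -0.0]
ft_force: [0.4, 0.0, -1.7]
grip_width: 0.0254
grasp_force: 59.7
```

Run:
```python
from h import *
for _ in range(4): s=observe(); print(s['ee_pos'].round(4),np.round(s['ft_force'],2))
```

```text
[ 0.6318 -0.1138  0.1197] [ 0.39  0.03 -1.73]
[ 0.6318 -0.1138  0.1197] [ 0.39  0.03 -1.73]
[ 0.6318 -0.1138  0.1197] [ 0.39  0.03 -1.73]
[ 0.6318 -0.1138  0.1197] [ 0.39  0.03 -1.73]
```

Noise is about ±1 N. Free hanging reads about −1.7, so there is no contact yet.

Call:
arm_command(steps=[{"dp": [0,0,0.05],"twist": [0,0,0]},{"dp": [0,0,0.05],"twist": [0,0,0]}])

```text
time_s: 6.1
ee_pos: [0.6318, -0.1138, 0.1195]
orientation: [0.0, 0.024, 1.0, -0.0]
ft_force: [-0.1, 0.4, -0.4]
grip_width: 0.0253
grasp_force: 59.8
```

Call:
arm_command(steps=[{"dp": [0,0,0.05],"twist": [0,0,0]},{"dp": [0,0,0.05],"twist": [0,0,0]}])

```text
time_s: 6.35
ee_pos: [0.6318, -0.1138, 0.119]
orientation: [0.0, 0.024, 1.0, -0.0]
ft_force: [-0.9, 0.4, 1.4]
grip_width: 0.0253
grasp_force: 59.9
```

Call:
arm_command(steps=[{"dp": [0,0,0.03],"twist": [0,0,0]},{"dp": [0,0,0.03],"twist": [0,0,0]},{"dp": [0,0,0.03],"twist": [0,0,0]},{"dp": [0,0,0.03],"twist": [0,0,0]}])

```text
time_s: 6.85
ee_pos: [0.6318, -0.1138, 0.1186]
orientation: [0.0, 0.024, 1.0, -0.0]
ft_force: [-2.1, 0.5, 3.7]
grip_width: 0.0253
grasp_force: 60.1
```

Run:
```python
from h import *
e=np.array([.0467,.9989]); s=observe()
t=np.array([.6350,-.008])+.149*e; t[0]-=0
plan([*t,s['ee_pos'][2]],rot(87.3))
```

```text
t 6.85 dp [ 0.23 25.48 -0.  ] twist [-0.     0.    -0.002] pos [ 0.6318 -0.1138  0.1186] F [-2.06  0.53  3.74] w 0.0253
```

Call:
arm_command(steps=[{"dp": [0.02,0.6,0],"twist": [0,0,0]},{"dp": [0.04,1.5,0],"twist": [0,0,0]},{"dp": [0.06,2.5,0],"twist": [0,0,0]},{"dp": [0.08,3.5,0],"twist": [0,0,0]},{"dp": [0.1,4.5,0],"twist": [0,0,0]},{"dp": [0.1,5.5,0],"twist": [0,0,0]},{"dp": [0.1,6.5,0],"twist": [0,0,0]},{"dp": [0.1,7.5,0],"twist": [0,0,0]}])

```text
time_s: 7.85
ee_pos: [0.6345, -0.0382, 0.1186]
orientation: [0.0, 0.024, 1.0, -0.0]
ft_force: [-0.3, -3.0, 4.2]
grip_width: 0.0256
grasp_force: 60.4
```

Call:
arm_command(steps=[{"dp": [0.02,1.0,0],"twist": [0,0,0]},{"dp": [0.04,2.0,0],"twist": [0,0,0]},{"dp": [0.06,3.0,0],"twist": [0,0,0]},{"dp": [0.08,4.0,0],"twist": [0,0,0]},{"dp": [0.1,5.0,0],"twist": [0,0,0]},{"dp": [0.1,6.0,0],"twist": [0,0,0]},{"dp": [0.1,7.0,0],"twist": [0,0,0]},{"dp": [0.1,8.0,0],"twist": [0,0,0]}])

```text
time_s: 8.85
ee_pos: [0.6373, 0.0418, 0.1185]
orientation: [-0.0, 0.024, 1.0, -0.0]
ft_force: [0.3, -3.8, 3.2]
grip_width: 0.0254
grasp_force: 60.5
```

Run:
```python
from h import *
c=cam('scene'); im=c['image'][150:350,210:430,::-1]; cv2.imwrite('pics/s3.png',cv2.resize(im,None,fx=2.5,fy=2.5))
s=observe(); print(s['ee_pos'],s['ft_force'])
```

```text
[0.63734778 0.0430871  0.11848839] [-0.41523424 -1.45854592  5.07098396]
```

View pics/s3.png

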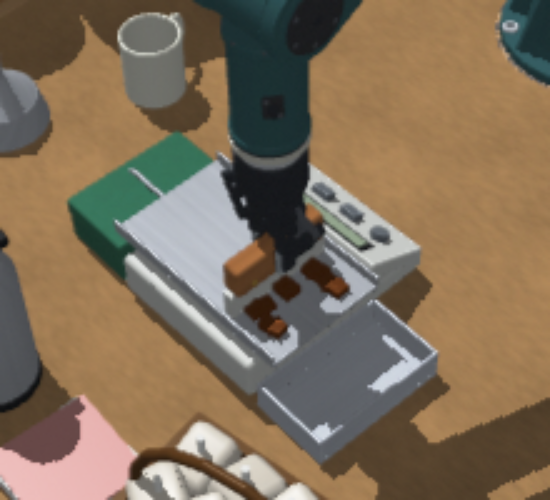

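All five bits lie ahead of the blade and the pan behind it is clean. I'll continue over the end.

Call:
arm_command(steps=[{"dp": [0.02,0.9,0],"twist": [0,0,0]},{"dp": [0.02,1.8,0],"twist": [0,0,0]},{"dp": [0.04,2.7,0],"twist": [0,0,0]},{"dp": [0.05,3.6,0],"twist": [0,0,0]},{"dp": [0.05,4.5,0],"twist": [0,0,0]},{"dp": [0.05,5.4,0],"twist": [0,0,0]},{"dp": [0.05,6.2,0],"twist": [0,0,0]},{"dp": [0.05,7.0,0],"twist": [0,0,0]},{"dp": [0.05,7.8,0],"twist": [0,0,0]},{"dp": [0.05,8.6,0],"twist": [0,0,0]},{"dp": [0.05,9.4,0],"twist": [0,0,0]},{"dp": [0.05,10.2,0],"twist": [0,0,0]},{"dp": [0.05,10.6,0],"twist": [0,0,0]},{"dp": [0.05,10.6,0],"twist": [0,0,0]}])

```text
time_s: 10.65
ee_pos: [0.6417, 0.1475, 0.1181]
orientation: [-0.0, 0.024, 1.0, 0.0]
ft_force: [0.5, -0.6, -1.0]
grip_width: 0.0252
grasp_force: 59.6
```

Run:
```python
from h import *
s=observe(); print(s['ee_pos'],s['ft_force'])
plan([.4505,.360,.18],rot(66.3))
```

```text
[0.64171773 0.14749907 0.11812553] [ 0.54892753 -0.57217596 -0.95029246]
t 10.65 dp [20.13 20.3  -6.17] twist [-0.    -0.001  0.365] pos [0.6417 0.1475 0.1181] F [ 0.55 -0.57 -0.95] w 0.0252
```

Call:
arm_command(steps=[{"dp": [0,0.3,-3],"twist": [0,0,0]},{"dp": [0,0.5,-6],"twist": [0,0,0]},{"dp": [4,4,-6.2],"twist": [0,0,0.1]},{"dp": [8,8,-6.2],"twist": [0,0,0.2]},{"dp": [12,12,-6.2],"twist": [0,0,0.3]},{"dp": [16,16,-6.2],"twist": [0,0,0.365]},{"dp": [19,19,-6.2],"twist": [0,0,0.365]},{"dp": [20.1,20.3,-6.2],"twist": [0,0,0.365]},{"dp": [20.1,20.3,-6.2],"twist": [0,0,0.365]},{"dp": [20.1,20.3,-6.2],"twist": [0,0,0.365]}])

```text
time_s: 11.9
ee_pos: [0.4524, 0.3587, 0.1805]
orientation: [0.0, 0.206, 0.979, -0.0]
ft_force: [0.1, -0.5, -0.4]
grip_width: 0.0251
grasp_force: 59.7
```

Run:
```python
from h import *
plan([.4505,.360,.037],rot(66.3))
c=cam('scene'); im=c['image'][150:350,210:430,::-1]
t=cam('top'); im2=t['image'][140:290,100:385,::-1]
P=cloud(t); I=t['image'].astype(int); m=(I[...,0]-I[...,2]>25)
v,u=np.mgrid[0:480,0:640]; m&=(u>205)&(u<375)&(v>150)&(v<245)
n,l,st,ce=cv2.connectedComponentsWithStats(m.astype(np.uint8))
for i in range(1,n):
    if st[i,4]>12: print(ce[i].round(1),st[i,4],np.nanmedian(P[l==i],0).round(3))
a=cv2.resize(im,(550,500))[:280+220]; b=cv2.resize(im2,(800,421))
cv2.imwrite('pics/s4.png',np.hstack([cv2.resize(a,(352,320)),cv2.resize(im2,(448,320))]))
```

```text
t 11.9 dp [ 0.23  0.04 14.35] twist [-0.     0.001 -0.001] pos [0.4524 0.3587 0.1805] F [ 0.14 -0.51 -0.4 ] w 0.0251
[221.5 203.9] 1721 [ 0.617  0.218 -0.001]
[332.5 151.9] 259 [ 0.747 -0.064 -0.002]
[367.8 240.3] 109 [ 0.538 -0.129 -0.001]
```

View pics/s4.png

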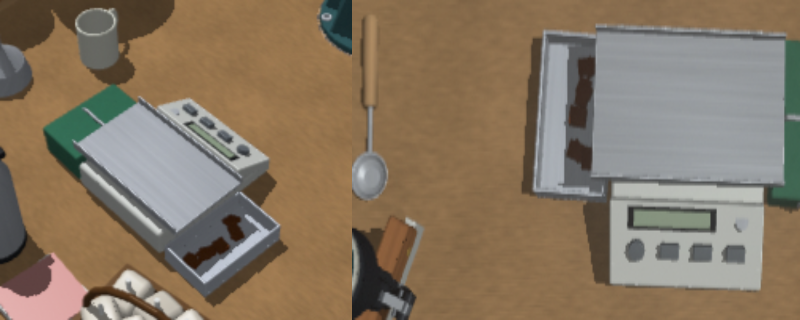

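All the bits are in the tray and the pan is bare. I'll stand the scraper back down.

Call:
arm_command(steps=[{"dp": [0.1,0,5],"twist": [0,0,0]},{"dp": [0.2,0,10],"twist": [0,0,0]},{"dp": [0.2,0,13.5],"twist": [0,0,0]},{"dp": [0.2,0,14.35],"twist": [0,0,0]},{"dp": [0.2,0,14.5],"twist": [0,0,0]},{"dp": [0.2,0,14.58],"twist": [0,0,0]},{"dp": [0.2,0,14.62],"twist": [0,0,0]},{"dp": [0.2,0,14.62],"twist": [0,0,0]}])

```text
time_s: 13.0
ee_pos: [0.4498, 0.3607, 0.0351]
orientation: [0.001, 0.205, 0.979, 0.0]
ft_force: [-0.0, -0.3, -0.9]
grip_width: 0.0258
grasp_force: 59.7
```

Call:
arm_command(steps=[{"dp": [0,0,0.05],"twist": [0,0,0]},{"dp": [0,0,0.09],"twist": [0,0,0]},{"dp": [0,0,0.09],"twist": [0,0,0]}])

```text
time_s: 13.38
ee_pos: [0.4496, 0.3606, 0.0344]
orientation: [0.0, 0.205, 0.979, 0.0]
ft_force: [-2.2, -0.7, 6.9]
grip_width: 0.0254
grasp_force: 61.2
```

Table contact (about 8 N). Releasing and lifting.

Call:
arm_command(steps=[{"dp": [0,0,0],"twist": [0,0,0]},{"dp": [0,0,0],"twist": [0,0,0]},{"dp": [0,0,0],"twist": [0,0,0]},{"dp": [0,0,0],"twist": [0,0,0]},{"dp": [0,0,0],"twist": [0,0,0]},{"dp": [0,0,0],"twist": [0,0,0]},{"dp": [0,0,-3],"twist": [0,0,0]},{"dp": [0,0,-6],"twist": [0,0,0]},{"dp": [0,0,-11],"twist": [0,0,0]},{"dp": [0,0,-15],"twist": [0,0,0]},{"dp": [0,0,-15],"twist": [0,0,0]}], claw=-1)

```text
time_s: 14.75
ee_pos: [0.4516, 0.3618, 0.187]
orientation: [0.003, 0.205, 0.979, 0.003]
ft_force: [-0.0, -0.1, 0.1]
grip_width: 0.0853
grasp_force: 0.0
```

```bash
cat >> h.py <<'E'
def rotkey(off=0):  # tool z = -key axis, tool y along key row
    a=np.radians(25-off); ey=np.array([.0467,.9989,0]); ex=np.array([.9989,-.0467,0]); n=-np.sin(a)*ex+np.array([0,0,np.cos(a)])
    return np.c_[np.cross(ey,-n),ey,-n],n
E
python3 - <<'E'
from h import *
c=cam('wrist'); P=cloud(c); z=P[...,2]
m=(z>.055)&(z<.09)&(np.hypot(P[...,0]-.45,P[...,1]-.36)<.085)
print(cv2.minAreaRect((P[m][:,:2]*1000).astype(np.float32)),P[m][:,2].mean())
# key estimate
ex=np.array([.9989,-.0467]);ey=np.array([.0467,.9989])
I=np.load('top_img.npy').astype(int);T=np.load('top.npy')
for n,o in [('top','top.npy')]:
    m=(I.max(-1)<135)&(I.max(-1)-I.min(-1)<25); v,u=np.mgrid[0:480,0:640]; m&=(u>270)&(u<355)&(v>251)&(v<266)
    k,l,st,ce=cv2.connectedComponentsWithStats(m.astype(np.uint8))
    for i in range(1,k):
        if st[i,4]>20: 
            p=np.nanmedian(T[l==i],0); d=p[:2]-[.635,-.008]; print(ce[i],st[i,4],p.round(4),'pan frame',(d@ex).round(4),(d@ey).round(4))
Rt,n=rotkey(); plan([.49,.06,.22],Rt)
E
```

```text
((447.7303771972656, 360.1875305175781), (26.063257217407227, 123.31570434570312), 66.36343383789062) 0.0720787350990677
[279.42727273 257.04545455] 110 [0.4951 0.0683 0.0622] pan frame -0.1433 0.0696
[300.35652174 257.50434783] 115 [0.4937 0.0239 0.0629] pan frame -0.1426 0.0253
[321.416 258.104] 125 [ 0.4913 -0.0212  0.0624] pan frame -0.1429 -0.0199
[342.54782609 258.8       ] 115 [ 0.4891 -0.0677  0.0628] pan frame -0.143 -0.0664
t 14.8 dp [-15.75 -25.95  -3.55] twist [-0.078 -0.429 -0.362] pos [0.4502 0.3609 0.1849] F [0.52 0.43 0.16] w 0.0851
```

The scraper stands released at (0.448, 0.360), top at 72 mm. Next, shut the fingers and go to a tilted pose off the key.

Run:
```python
from h import *
_,n=rotkey(); Rt,_=rotkey(8); plan(np.array([.4935,.0665,.063])+.09*n,Rt)
```

```text
t 14.8 dp [-12.24 -26.6    3.98] twist [-0.052 -0.291 -0.365] pos [0.4502 0.3609 0.1849] F [0.52 0.43 0.16] w 0.0851
```

Call:
arm_command(steps=[{"dp": [-2,-4,0],"twist": [-0.005,-0.03,-0.04]},{"dp": [-4,-8.7,1],"twist": [-0.01,-0.07,-0.09]},{"dp": [-6,-13.3,2],"twist": [-0.02,-0.12,-0.15]},{"dp": [-8,-17.7,3],"twist": [-0.03,-0.18,-0.22]},{"dp": [-10,-22,3.5],"twist": [-0.04,-0.23,-0.29]},{"dp": [-11.5,-25,4],"twist": [-0.05,-0.27,-0.34]},{"dp": [-12.2,-26.6,4],"twist": [-0.052,-0.291,-0.365]},{"dp": [-12.2,-26.6,4],"twist": [-0.052,-0.291,-0.365]},{"dp": [-12.2,-26.6,4],"twist": [-0.052,-0.291,-0.365]},{"dp": [-12.2,-26.6,4],"twist": [-0.052,-0.291,-0.365]}], claw=1, force=30)

```text
time_s: 16.05
ee_pos: [0.4543, 0.0685, 0.1433]
orientation: [0.146, 0.022, 0.989, -0.004]
ft_force: [-0.9, -0.1, 0.3]
grip_width: -0.0003
grasp_force: 0.0
```

Run:
```python
from h import *
s=observe(); print(s['qpos'].round(3))
c=cam('wrist','w5.png'); P=cloud(c); I=c['image'].astype(int)
_,n=rotkey(); Rt,_=rotkey(8); plan(np.array([.4935,.0665,.063])+.02*n,Rt)
np.save('w5.npy',P)
m=(np.hypot(P[...,0]-.493,P[...,1]-.067)<.03)
for f in [cam('top')]:
    pass
d=P-np.array([.4935,.0665,.063]); h=d@n
k=m&(abs(h)<.004); print(k.sum(),P[k].mean(0),h[k].mean()); v,u=np.where(k); print(u.min(),u.max(),v.min(),v.max()) if len(u) else 0
```

```text
[ 0.015  0.157  2.133 -0.037  0.559 -1.482]
t 16.1 dp [-1.14 -0.01  6.85] twist [-0.002 -0.003  0.002] pos [0.4543 0.0685 0.1433] F [-0.02 -1.4   0.83] w 0.0
679 [0.49203376 0.06584564 0.06502986] 0.0024457417364481893
291 334 242 296
```

View pics/w5.png

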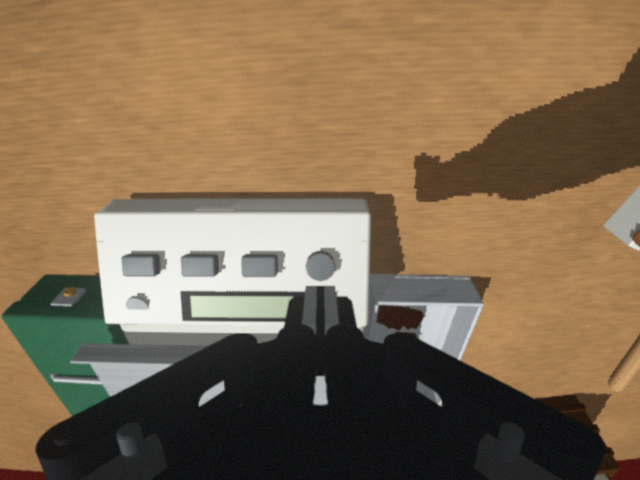

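The round key is at (320,265), directly ahead of the closed fingertips. The tips end at row ~288. Measuring its top face.

Run:
```python
from h import *
P=np.load('w5.npy'); I=cv2.imread('pics/w5.png').astype(int).max(-1)
_,n=rotkey()
for a,b,c,d in [(309,255,331,273)]:
    q=P[b:d,a:c].reshape(-1,3); h=q@n; print(np.percentile(h,[5,50,95]).round(4))
v,u=np.mgrid[0:480,0:640]
m=(I<150)&(u>295)&(u<345)&(v>240)&(v<287)
H=P@n; hk=np.median(H[255:273,309:331]); m&=abs(H-hk)<.004
q=P[m]; x=[np.array([.9989,-.0467,0]),np.array([.0467,.9989,0])]
print(m.sum(),'centre by mean',q.mean(0).round(4))
ey=x[1]; t=np.cross(ey,n); 
print('extent',np.ptp(q@ey),np.ptp(q@t)); ce=ey*(q@ey).min()/2+ey*(q@ey).max()/2+t*((q@t).min()+(q@t).max())/2+n*hk; print('centre',ce.round(4))
# slope surface height along n near key
sl=P[(abs(P@ey-ce@ey)<.03)&(abs(H-hk+.009)<.004)&(I>180)]; print('slope below top',hk-np.median(sl@n))
Rt,_=rotkey(8); plan(ce+.012*n,Rt); plan(ce,Rt); plan(ce-.0045*n,Rt)
```

```text
[nan nan nan]
0 centre by mean [nan nan nan]<stdin>:10: RuntimeWarning: Mean of empty slice.
  ret = um.true_divide(
Traceback (most recent call last):
ValueError: zero-size array to reduction operation maximum which has no identity
```

NaNs come from depth dropouts, so I'll filter them.

Run:
```python
from h import *
P=np.load('w5.npy'); I=cv2.imread('pics/w5.png').astype(int).max(-1)
_,n=rotkey(); v,u=np.mgrid[0:480,0:640]; H=P@n
hk=np.nanmedian(H[255:273,309:331]); print(np.isnan(H[255:273,309:331]).mean())
m=(I<150)&(u>295)&(u<345)&(v>240)&(v<284)&(abs(H-hk)<.003)
q=P[m]; ey=np.array([.0467,.9989,0]); t=np.cross(ey,n)
c=ey*((q@ey).min()+(q@ey).max())/2+t*((q@t).min()+(q@t).max())/2+n*hk
print(m.sum(),np.ptp(q@ey),np.ptp(q@t),'mean',q.mean(0).round(4),'centre',c.round(4))
ok=~np.isnan(H)&(I>180)&(u>200)&(u<370)&(v>215)&(v<320)&(abs(H-hk+.009)<.005); print('slope below',hk-np.median(H[ok]))
A=P[ok]; w=np.linalg.svd(A-A.mean(0),full_matrices=False)[2][2]; print('normal',w.round(3),n.round(3))
Rt,_=rotkey(8)
for d in (.012,0,-.005): plan(c+d*n,Rt)
```

```text
0.005050505050505051
609 0.01967331751334908 0.020203732872330737 mean [0.4917 0.0664 0.0652] centre [0.4919 0.0666 0.0653]
slope below 0.008880190264855647
normal [-0.433  0.024  0.901] [-0.422  0.02   0.906]
t 16.15 dp [-1.17  0.    7.37] twist [-0.002 -0.003  0.002] pos [0.4543 0.0685 0.1434] F [ 0.92 -0.24  0.  ] w 0.0003
t 16.15 dp [-1.34  0.01  8.56] twist [-0.002 -0.003  0.002] pos [0.4543 0.0685 0.1434] F [ 0.92 -0.24  0.  ] w 0.0003
t 16.15 dp [-1.41  0.01  9.06] twist [-0.002 -0.003  0.002] pos [0.4543 0.0685 0.1434] F [ 0.92 -0.24  0.  ] w 0.0003
```

Call:
arm_command(steps=[{"dp": [-0.8,0,4],"twist": [0,0,0]},{"dp": [-1.1,0,6.8],"twist": [0,0,0]},{"dp": [-1.28,0,8.0],"twist": [0,0,0]},{"dp": [-1.28,0,8.2],"twist": [0,0,0]},{"dp": [-1.28,0,8.2],"twist": [0,0,0]}])

```text
time_s: 16.77
ee_pos: [0.49, 0.0661, 0.0691]
orientation: [0.147, 0.023, 0.989, -0.004]
ft_force: [0.3, -0.3, -0.9]
grip_width: -0.0004
grasp_force: 0.0
```

Call:
arm_command(steps=[{"dp": [-0.03,0,0.2],"twist": [0,0,0]},{"dp": [-0.06,0,0.4],"twist": [0,0,0]},{"dp": [-0.08,0,0.55],"twist": [0,0,0]},{"dp": [-0.08,0,0.55],"twist": [0,0,0]}])

```text
time_s: 17.27
ee_pos: [0.4928, 0.0658, 0.0638]
orientation: [0.147, 0.023, 0.989, -0.004]
ft_force: [-0.4, 0.8, 2.6]
grip_width: 0.0
grasp_force: 1.4
```

Run:
```python
from h import *
_,n=rotkey(); s=observe(); print('height over key top mm',(s['ee_pos']-[.4919,.0666,.0653])@n*1000,'F.n',s['ft_force']@n)
Rt,_=rotkey(8); plan(np.array([.4919,.0666,.0653])-.005*n,Rt)
```

```text
height over key top mm -1.7070322653246393 F.n 2.5365115062762387
t 17.27 dp [-0.02  0.07  0.33] twist [-0.002 -0.002  0.001] pos [0.4928 0.0658 0.0638] F [-0.36  0.79  2.61] w 0.0
```

Call:
arm_command(steps=[{"dp": [-0.02,0,0.15],"twist": [0,0,0]},{"dp": [-0.04,0,0.28],"twist": [0,0,0]},{"dp": [-0.04,0,0.28],"twist": [0,0,0]}])

```text
time_s: 17.65
ee_pos: [0.494, 0.0658, 0.0611]
orientation: [0.147, 0.023, 0.989, -0.004]
ft_force: [0.8, -0.2, 5.0]
grip_width: -0.0001
grasp_force: 2.3
```

Call:
arm_command(steps=[{"dp": [-0.01,0,0.07],"twist": [0,0,0]},{"dp": [-0.01,0,0.07],"twist": [0,0,0]}])

```text
time_s: 17.9
ee_pos: [0.4943, 0.0658, 0.0608]
orientation: [0.147, 0.023, 0.989, -0.004]
ft_force: [-2.4, 0.3, 8.7]
grip_width: -0.0
grasp_force: 4.5
```

Run:
```python
from h import *
_,n=rotkey(); s=observe(); print((s['ee_pos']-[.4919,.0666,.0653])@n*1000,'F.n',s['ft_force']@n, s['ft_force'])
```

```text
-5.099040170449419 F.n 8.896133826912187 [-2.43179111  0.32533871  8.67599741]
```

It is at the stop (about 9 N). Hold, then retreat.

Call:
arm_command(steps=[{"dp": [0,0,0.02],"twist": [0,0,0]},{"dp": [0,0,0.02],"twist": [0,0,0]},{"dp": [0,0,0.02],"twist": [0,0,0]},{"dp": [0,0,0.02],"twist": [0,0,0]}])

```text
time_s: 18.4
ee_pos: [0.4943, 0.0658, 0.0607]
orientation: [0.147, 0.023, 0.989, -0.004]
ft_force: [-3.2, 1.1, 12.3]
grip_width: -0.0
grasp_force: 5.6
```

Call:
arm_command(steps=[{"dp": [0.07,0,-0.5],"twist": [0,0,0]},{"dp": [0.3,0,-2],"twist": [0,0,0]},{"dp": [0.8,0,-5],"twist": [0,0,0]},{"dp": [1.3,0,-8],"twist": [0,0,0]},{"dp": [1.3,0,-9],"twist": [0,0,0]},{"dp": [1.3,0,-9],"twist": [0,0,0]}])

```text
time_s: 19.15
ee_pos: [0.4557, 0.0677, 0.1432]
orientation: [0.147, 0.023, 0.989, -0.004]
ft_force: [-0.5, -0.3, -0.1]
grip_width: 0.0003
grasp_force: 0.0
```

Run:
```python
from h import *
_,n=rotkey()
P=cloud(cam('wrist')); I=P@n; c=np.array([.4919,.0666,.0653]); k=np.linalg.norm(P-c,axis=-1)<.008; print('key height err mm',np.nanmedian((P[k]-c)@n)*1000,k.sum())
t=cam('top'); s=cam('scene'); T=cloud(t)
m=(T[...,2]>.055)&(T[...,2]<.09)&(np.hypot(T[...,0]-.45,T[...,1]-.36)<.085); print(m.sum(),cv2.minAreaRect((T[m][:,:2]*1000).astype(np.float32)))
cv2.imwrite('pics/end.png',np.hstack([cv2.resize(s['image'][140:360,210:500,::-1],(400,303)),cv2.resize(t['image'][140:350,100:377,::-1],(400,303))]))
```

```text
key height err mm 0.09926413359909982 374
814 ((449.90771484375, 359.8237609863281), (28.016582489013672, 122.33688354492188), 66.08503723144531)
```

View pics/end.png

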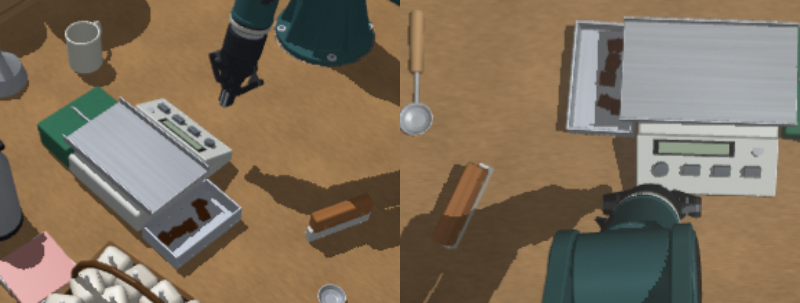

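The toffee is in the tray, the scraper is standing, the key is back up and the pan is bare.

```bash
python3 -c "
from station import *
print(close_job())"
```

```text
the job is handed in; nothing more can be done
None
```

The job is handed in at about 19 s of the 64 s allowed, verdict not shown: all five toffee bits are in the tray, the pan is bare, the scraper stands released on its edge, and the zero key went down to its stop (about 12 N at most) and sprang back.

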